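# Unbolt the showcase of blue stones

## Task

Two glass-topped showcases on the jewellery stall are each bolted shut. Unbolt the one with the blue stones: lift the bolt's black handle up out of its notch, then draw the bolt all the way out to its stop and let go. Leave the case with the amber-coloured stones bolted.

Things in the scene. Friction and masses are not known exactly. Their poses are not given: they have to be found in the camera images.
- blue_bolt (a point): Point fixed to the dark wood case (220 x 280 mm, 90 high, glass lid) of BLUE stones, on the centre line of its bolt's rod where the handle joins it when shut: 104 above the table, 14 above the case's front rail, 17 behind its front face. x: to the case's back, away from the robot; y: along the rod, the way the bolt is drawn out (robot's left); z up. Brackets reach 8 above the rod's line.
- blue_slide (a joint): Blue case's bolt, m drawn out along +y of blue_bolt: 0 shut, 0.055 at its stop; the handle moves with it. Until the handle is lifted it is stopped at 0.004 by a notch: two steel plates, one each side of the handle's stem, 11 to 17 mm out from the rod's line, tops 2 mm above it. Rubs with about 1 N, stays where left.
- blue_turn (a joint): Blue case's handle, rad lifted about the rod: 0 level, in the notch, sticking out in -x of blue_bolt over the case's front edge; 0.55 clear of the notch; 1.57 upright; stop 1.7. Stays where left. A steel stem 8 mm thick to 24 mm from the rod's line, then a black round grip 14 mm thick from 24 to 58 mm (middle 41), with free air around and below it.
- amber_slide (a joint): Bolt of the twin case, with AMBER (orange) stones, m drawn out: 0 shut. The same kind of bolt and handle, to be left shut. Which case stands left or right varies; each is fixed to the table, turned by up to 12 degrees.

How it is judged:
On the way, in this order (a step that is already met when the one before it is completed fails the run):
1. the blue case's handle is lifted clear of the notch while the bolt is still shut (value of joint blue_turn above 0.55 rad and value of joint blue_slide below 0.015 m), for 0.05 s.
2. the blue case's bolt is drawn out (value of joint blue_slide above 0.042 m), for 0.2 s.
At the end, for the whole second after the job is handed in: The blue case's bolt is drawn out by more than 42 mm of its 55 mm travel and at rest, with its handle at any angle, and the amber case's bolt is still shut (drawn less than 10 mm) (value of joint blue_slide above 0.042 m and velocity of joint blue_slide between -0.01 and 0.01 m/s and value of joint amber_slide below 0.01 m); the robot touches nothing.
It fails at once if the amber case's bolt is drawn (value of joint amber_slide above 0.015 m).
It also fails if it takes over 34 s, if anything falls off the work surface, if the arm or the gripper's body presses on something with over 40 N, if the wrist force passes 120 N, or if a joint passes its speed limit or range.

## Robot

A 7-joint arm with a two-finger parallel gripper is mounted at the origin on the work surface. World frame = base frame: x ahead of the robot, y to its left, z up, the work surface at z = 0. Lengths are in m, angles in rad, forces in N, time in s.
With the tool pointing down it reaches from about 0.35 to 0.9 m from the base axis. Payload 8.1 kg.
Tool frame: the origin (TCP) lies at the centre of the arm's flange, where the gripper is bolted on; the fingertips stand 178 mm ahead of it and the grasp point (between the pads) lies 159 mm ahead of it; x points along the fingers, z is the direction in which the jaws open and shut, and the axes are right-handed (so a half turn about x gives the same grasp; the last joint's range is limited). The gripper opens to 92 mm and grips with 3 to 60 N. Pads are 19 mm wide; open, the fingers measure 130 mm over their backs; the gripper's body (75 mm by 190 mm) begins 47 mm behind the grasp point.
Start: joints at [-1.372, 0.434, 0.025, 1.573, -0.012, 1.134, -0.075], TCP at [0.186, 0.597, 0.405] pointing down, gripper open.
Joint ranges: [-2.62, 2.62], [-0.44, 2.09], [-1.27, 1.32], [0.08, 2.57], [-1.32, 4.46], [0.12, 2], [-2.74, 2.74]. Speed limits (rad/s): [2.22, 2.22, 3.01, 3.01, 3.14, 3.14, 3.14].

## Interface

Orientations are given as a rotation vector (axis times angle).
In Python, from cell import arm, get_image, search_frame, pinpoint gives the robot as it stands.
- The arm moves only by the tool arm_command, never from a script. Its argument "motion" is a list of rows, each a list of 7 numbers: the finger opening in mm, from 0 to 91.8, then the shift along the tool's x, y, z in mm, then the turn, a rotation vector about the tool's x, y, z in degrees. In form: [[fingers, x, y, z, ax, ay, az], ...]. A call has 1 to 5 rows; each row shifts and turns the commanded pose from where the row before left it, along the tool's axes as they then stand; what a row does not reach is not made up. A row lasts 1/8 s, in which the tool goes at most 62.5 mm and 10.7 degrees, less where a joint would pass 70% of its speed; a pose out of reach is approached as far as the arm can. A call with a gripper value outside its range is refused whole. The fingers move at their own pace and stop on an object; "newtons" is the grip in N (left out, the last holds). Time passes only in rows, so rows that do not move let the fingers close. It gives the time, the measured TCP pose, the force and the opening at its end, in the units of the state.
- arm.observe(): the state, without advancing time (a new reading comes with each control period).
- get_image(name): name is "scene" or "side" or "wrist"; returns a dict with "frame" (400x640x3 uint8, red, green, blue), "range_z" (400x640 float32, m along the optical axis (not along the pixel's ray), 0 where there is no reading), "K" (3x3 intrinsics, pixels), "origin" and "rotation" of the camera in the world; the wrist camera has in their place "tool_from_camera" (4x4, takes a point from camera to tool coordinates, whose origin is the TCP and whose axes are the tool frame's). Camera axes: x right, y down, z forward; pixel columns grow to the right and rows downward; lengths in m; the calibration is good to about 2 mm. A picture is of the moment at which its call begins: read the wrist's pose just before it.
- arm.sign_off(): hands the job in, once; it reports no verdict.
Trained networks look in the newest picture that a camera, given by its name, has taken for a name from the list of things; names that differ only in an ending like _2 or _b are one class to them, and where a whole thing is asked for, a point or a joint stands for the part that bears it (a point fixed in the world has none). Each returns a list of dicts, best first, with "p" (0 to 1); they miss things now and then, are a little off and sometimes report something else, mostly with a low value. They report only what shows in the picture. A call takes as long as a camera call.
- search_frame(camera, target): "point" ([x, y, z] in m, in world coordinates, good to about 4 mm: the middle of the surface that is visible of it).
- pinpoint(camera, target): "point" ([x, y, z] in m, in world coordinates, good to about 4 mm: a listed point, or the origin of a listed thing).
The state is a dict: "clock": time; "joints": joint angles; "dq": joint speeds; "joint_efforts": joint torques, N m; "position": TCP position; "ee_rot": TCP orientation; "force": force on the tool from outside, world axes, zero at the start; "ft_torque": the same for the moment, N m; "width": opening from 0.0 (shut) to 1.0 (fully open).
Only numpy, scipy, OpenCV 4.12 (cv2) and the standard library are available. Lean on these libraries where they do the work, as an engineer would, in place of code of your own. Each camera call takes 0.05 s, during which the arm holds its last target. There are 200 camera calls.

## Working session

There is one attempt and no reset: what is moved stays moved. The work goes in short steps, Python scripts to look and compute and a tool call to move; the robot and the scene stay as the last step left them, time stands still between calls to the robot, and variables do not carry over. Pictures are saved under pics/ and viewed, about 8 in all and at most 12, crops included, and the job is handed in when it is done.

Besides the shell and the picture viewer there is one more tool, called by a JSON object that holds its "fn" and its "kwargs", one argument or row to a line. arm_command: Moves the arm, as the interface text tells. Its arguments: {"type":"object","properties":{"motion":{"type":"array"},"newtons":{"type":"number"}},"required":["motion"]}

```bash
mkdir -p pics; cat > h.py <<'E'
import numpy as np, cv2
from cell import arm, get_image, search_frame, pinpoint
from scipy.spatial.transform import Rotation as R
def save(im,n): cv2.imwrite('pics/'+n,im['frame'][:,:,::-1])
E
python3 - <<'E'
from h import *
s=arm.observe();print(s['clock'],s['position'],s['ee_rot'],R.from_rotvec(s['ee_rot']).as_matrix().round(3))
a=get_image('scene');b=get_image('side')
cv2.imwrite('pics/a.png',cv2.resize(np.vstack([a['frame'],b['frame']])[:,:,::-1],(480,600)))
save(a,'scene.png')
for c in('scene','side'):
    for n in('blue_bolt','blue_turn','amber_slide'):
        print(c,n,[(np.round(d['point'],3),round(d['p'],2)) for d in pinpoint(c,n)[:3]],[(np.round(d['point'],3),round(d['p'],2)) for d in search_frame(c,n)[:3]])
E
```

```text
0.0 [0.18572333 0.59653032 0.40394272] [-0.98507181  1.33820402  0.98334469] [[-0.    -0.955  0.297]
 [-0.002  0.297  0.955]
 [-1.    -0.    -0.002]]
scene blue_bolt [(array([ 0.499, -0.229,  0.108]), 0.57)] [(array([ 0.609, -0.181,  0.093]), 0.78)]Traceback (most recent call last):
  File "<stdin>", line 8, in <module>
ValueError: it knows: blue_bolt
```

View pics/scene.png

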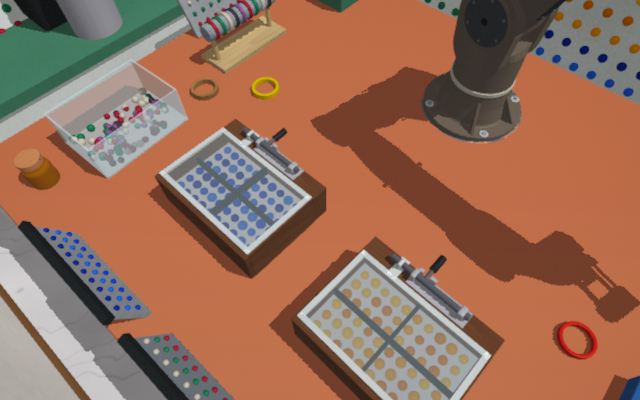

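The scene shows the blue case on the robot's right, with its handle at about (279,134). The amber case is at the lower centre, with its handle at (438,265).

```bash
cat >> h.py <<'E'
def cloud(im,T=None):
    z=im['range_z'];v,u=np.mgrid[:400,:640];K=im['K']
    p=np.stack([(u-K[0,2])/K[0,0]*z,(v-K[1,2])/K[1,1]*z,z],-1)
    return p@np.array(im['rotation']).T+im['origin'] if T is None else p@T[:3,:3].T+T[:3,3]
E
python3 - <<'E'
from h import *
a=get_image('scene');b=get_image('side')
for c in('scene','side'):
    print(c,[(np.round(d['point'],3),round(d['p'],2)) for d in pinpoint(c,'blue_bolt')])
P=cloud(a);print('cam',a['origin'])
for u,v in [(286,130),(282,133),(278,136),(274,139),(246,131),(298,172),(265,145),(240,127),(326,187),(250,272),(157,178)]:
    print((u,v),P[v,u].round(3),a['frame'][v,u])
# white frame: z 0.08-0.1
f=a['frame'].astype(int)
m=(f.min(-1)>150)&(P[...,2]>.08)&(P[...,2]<.11)&(a['range_z']>0)
n,l,st,_=cv2.connectedComponentsWithStats(m.astype('uint8'))
for i in range(1,n):
    if st[i,4]>300:
        q=P[l==i];print(st[i],q.mean(0).round(3),cv2.minAreaRect(q[:,:2].astype('float32')*1000))
w=[cv2.resize(a['frame'][100:200,210:340],(780,600),interpolation=cv2.INTER_NEAREST)]
cv2.imwrite('pics/crop.png',w[0][:,:,::-1]);save(b,'side.png')
E
```

```text
scene [(array([ 0.498, -0.228,  0.108]), 0.73)]
side [(array([ 0.502, -0.231,  0.102]), 0.97)]Traceback (most recent call last):
  File "<stdin>", line 5, in <module>
  File "h.py", line 8, in cloud
    return p@np.array(im['rotation']).T+im['origin'] if T is None else p@T[:3,:3].T+T[:3,3]
           ~~~~~~~~~~~~~~~~~~~~~~~~~~~~^~~~~~~~~~~~~
ValueError: operands could not be broadcast together with shapes (400,640) (3,)
```

```bash
sed -i "s/np.array(im\['rotation'\]).T/R.from_rotvec(im['rotation']).as_matrix().T/" h.py
python3 - <<'E'
from h import *
a=get_image('scene');b=get_image('side')
P=cloud(a);print('cam',a['origin'])
for u,v in [(286,130),(282,133),(278,136),(274,139),(246,131),(298,172),(265,145),(240,127),(326,187),(250,272),(157,178)]:
    print((u,v),P[v,u].round(3),a['frame'][v,u])
f=a['frame'].astype(int)
m=(f.min(-1)>150)&(P[...,2]>.08)&(P[...,2]<.11)&(a['range_z']>0)
n,l,st,_=cv2.connectedComponentsWithStats(m.astype('uint8'))
for i in range(1,n):
    if st[i,4]>300:
        q=P[l==i];print(st[i],q.mean(0).round(3),cv2.minAreaRect(q[:,:2].astype('float32')*1000))
w=[cv2.resize(a['frame'][100:200,210:340],(780,600),interpolation=cv2.INTER_NEAREST)]
cv2.imwrite('pics/crop.png',w[0][:,:,::-1]);save(b,'side.png')
E
```

```text
cam [0.85647339 0.25433262 0.79970289]
(286, 130) [ 0.378 -0.302 -0.   ] [152  86  62]
(282, 133) [ 0.456 -0.226  0.111] [46 50 53]
(278, 136) [ 0.468 -0.226  0.111] [55 57 59]
(274, 139) [ 0.478 -0.227  0.11 ] [80 83 89]
(246, 131) [ 0.501 -0.29   0.108] [81 83 90]
(298, 172) [ 0.5   -0.139  0.093] [157 158 163]
(265, 145) [ 0.502 -0.23   0.109] [88 91 97]
(240, 127) [ 0.492 -0.323  0.089] [108  68  45]
(326, 187) [ 0.443 -0.113  0.001] [177 100  67]
(250, 272) [0.856 0.254 0.8  ] [76 48 32]
(157, 178) [ 0.7   -0.345  0.093] [94 60 41]
[ 43  60 135  76 725] [ 0.622 -0.637  0.097] ((639.62890625, -594.2593994140625), (240.63870239257812, 176.11770629882812), 2.3000597953796387)
[ 159  128  153  126 3659] [ 0.619 -0.192  0.092] ((602.1146240234375, -216.1732177734375), (279.1540222167969, 184.67947387695312), 88.54264068603516)
[205 143  56  41 562] [ 0.571 -0.259  0.089] ((572.969970703125, -259.9861755371094), (106.8042984008789, 66.56707000732422), 89.51472473144531)
[ 297  250  194  150 5057] [0.656 0.193 0.092] ((634.543701171875, 205.06655883789062), (274.1280212402344, 185.3207550048828), 87.31334686279297)
[ 339  264   76   67 1407] [0.603 0.146 0.089] ((605.0900268554688, 146.7141571044922), (115.8265380859375, 70.24383544921875), 87.2957992553711)
[ 398  310   80   82 1847] [0.61  0.276 0.089] ((610.4805908203125, 272.19500732421875), (117.8084945678711, 70.1295166015625), 86.83112335205078)
```

View pics/crop.png

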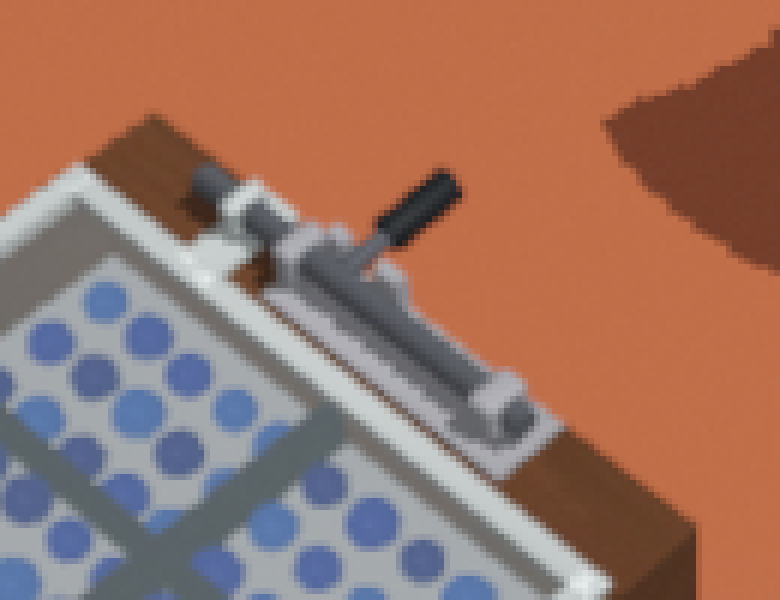

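View pics/side.png

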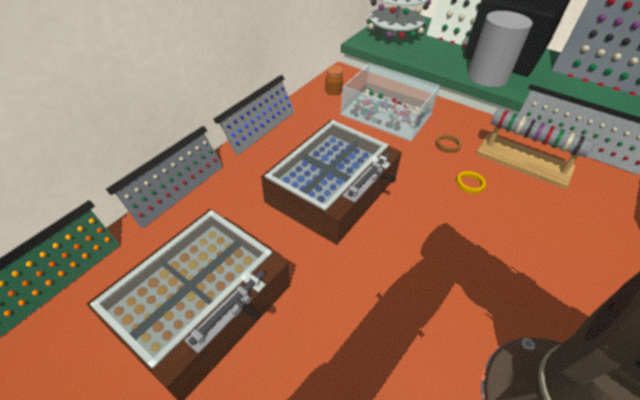

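The wrist tool starts high. The depth readings agree with the networks: rod at about (0.501, −0.229, 0.104), case yaw about −1.5°, and grip centre near x 0.46. Moving over now.

{"fn": "arm_command", "kwargs": {
  "motion": [
    [60, 0, -43, -39, 0, 0, 0],
    [60, 0, -43, -39, 0, 0, 0],
    [60, 0, -43, -39, 0, 0, 0],
    [60, 0, -43, -39, 0, 0, 0],
    [60, 0, -43, -39, 0, 0, 0]
  ],
  "newtons": 15
}}

```text
clock: 1.12
position: [0.3339, 0.3449, 0.405]
ee_rot: [-0.984, 1.336, 0.984]
force: [0.1, 1.0, 0.2]
width: 0.656
```

{"fn": "arm_command", "kwargs": {
  "motion": [
    [60, 0, -43, -39, 0, 0, 0],
    [60, 0, -43, -39, 0, 0, 0],
    [60, 0, -43, -39, 0, 0, 0],
    [60, 0, -21, -50, 0, 0, 0],
    [60, 0, -21, -50, 0, 0, 0]
  ]
}}

```text
clock: 1.75
position: [0.432, 0.0868, 0.4049]
ee_rot: [-0.984, 1.336, 0.984]
force: [0.1, 1.1, -0.6]
width: 0.654
```

{"fn": "arm_command", "kwargs": {
  "motion": [
    [60, 0, -21, -50, 0, 0, 0],
    [60, 0, -21, -50, 0, 0, 0],
    [60, 0, -21, -50, 0, 0, 0],
    [60, 0, -21, -50, 0, 0, 0],
    [60, 0, 0, 0, -8, 0, 0]
  ]
}}

```text
clock: 2.38
position: [0.4523, -0.1315, 0.4051]
ee_rot: [-1.087, 1.284, 1.084]
force: [-0.6, -0.3, -0.2]
width: 0.659
```

{"fn": "arm_command", "kwargs": {
  "motion": [
    [60, 0, -7, -40, 0, 0, 0],
    [60, 0, -7, -40, 0, 0, 0],
    [60, 0, 0, 0, -8, 0, 0],
    [60, 0, 0, 0, 0, 0, 0]
  ]
}}

```text
clock: 2.88
position: [0.4534, -0.2089, 0.4048]
ee_rot: [-1.191, 1.22, 1.191]
force: [0.7, 0.3, -0.6]
width: 0.656
```

```bash
python3 - <<'E'
from h import *
s=arm.observe();w=get_image('wrist')
Rm=R.from_rotvec(s['ee_rot']).as_matrix();print(s['position'],Rm.round(3))
np.savez('w1.npz',P=cloud(w,np.array(w['tool_from_camera']))@Rm.T+s['position'],f=w['frame'])
P=np.load('w1.npz')['P'];save(w,'w1.png')
print(w['tool_from_camera'],[(np.round(d['point'],3),round(d['p'],2)) for d in pinpoint('wrist','blue_bolt')])
f=w['frame'].astype(int)
m=(f.max(-1)<75)&(abs(P[...,2]-.108)<.01)&(P[...,0]>.42)&(P[...,0]<.485)&(abs(P[...,1]+.23)<.04)
q=P[m];print(m.sum(),np.percentile(q,[2,50,98],axis=0).round(4),cv2.fitLine((q[:,:2]*1000).astype('float32'),cv2.DIST_HUBER,0,.01,.01).ravel())
E
```

```text
[ 0.45338929 -0.20885533  0.40477051] [[ 0.    -1.     0.024]
 [ 0.     0.024  1.   ]
 [-1.    -0.     0.   ]]
[[-8.65289508e-04 -2.94420661e-01  9.55675534e-01  1.87151057e-02]
 [-1.20649475e-04 -9.55675854e-01 -2.94420868e-01  8.03478780e-02]
 [ 9.99999618e-01 -3.70061040e-04  7.91414591e-04 -8.98677257e-04]
 [ 0.00000000e+00  0.00000000e+00  0.00000000e+00  1.00000000e+00]] [(array([ 0.501, -0.232,  0.109]), 0.55)]
372 [[ 0.4434 -0.2362  0.1071]
 [ 0.4604 -0.2294  0.1128]
 [ 0.4757 -0.2233  0.1149]] [ 9.9988538e-01 -1.5140450e-02  4.5966235e+02 -2.2934784e+02]
```

View pics/w1.png

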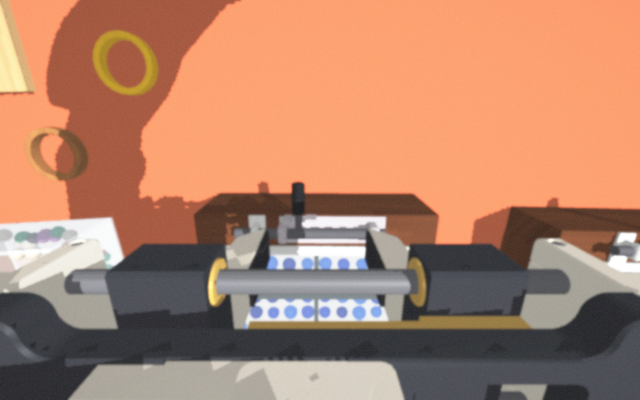

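The wrist view shows the blue handle at (298,197) between the fingers' columns. The measured grip centre is (0.4597, −0.2294), top at about 0.111, which fits the given sizes. Descending now and pinching along the rod direction.

{"fn": "arm_command", "kwargs": {
  "motion": [
    [60, 0, -6, -20, 0, 0, 0],
    [60, 45, 0, 0, 0, 0, 0],
    [60, 45, 0, 0, 0, 0, 0],
    [60, 35, 0, 0, 0, 0, 0],
    [60, 17, 0, 0, 0, 0, 0]
  ]
}}

```text
clock: 3.6
position: [0.4587, -0.2276, 0.2609]
ee_rot: [-1.19, 1.221, 1.194]
force: [1.0, -1.2, 0.1]
width: 0.653
```

{"fn": "arm_command", "kwargs": {
  "motion": [
    [10, 0, 0, 0, 0, 0, 0],
    [10, 0, 0, 0, 0, 0, 0],
    [10, 0, 0, 0, 0, 0, 0],
    [10, 0, 0, 0, 0, 0, 0],
    [10, 0, 0, 0, 0, 0, 0]
  ],
  "newtons": 12
}}

```text
clock: 4.22
position: [0.4591, -0.2287, 0.2631]
ee_rot: [-1.193, 1.219, 1.192]
force: [0.5, -1.0, 0.2]
width: 0.16
```

Gripped (about 14.7 mm, which matches the 14 mm grip). Lifting along the arc.

{"fn": "arm_command", "kwargs": {
  "motion": [
    [10, -8, -1, 0, 0, 0, 0],
    [10, -7.5, -2, 0, 0, 0, 0],
    [10, -7, -3.5, 0, 0, 0, 0],
    [10, -6, -5, 0, 0, 0, 0],
    [10, -5.5, -6, 0, 0, 0, 0]
  ]
}}

```text
clock: 4.85
position: [0.4763, -0.2291, 0.2969]
ee_rot: [-1.191, 1.221, 1.193]
force: [-3.6, 0.0, -3.1]
width: 0.148
```

```bash
python3 - <<'E'
from h import *
a=get_image('scene')
cv2.imwrite('pics/l.png',cv2.resize(a['frame'][60:210,180:380],(800,600))[:,:,::-1])
E
```

```text
(no output)
```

View pics/l.png

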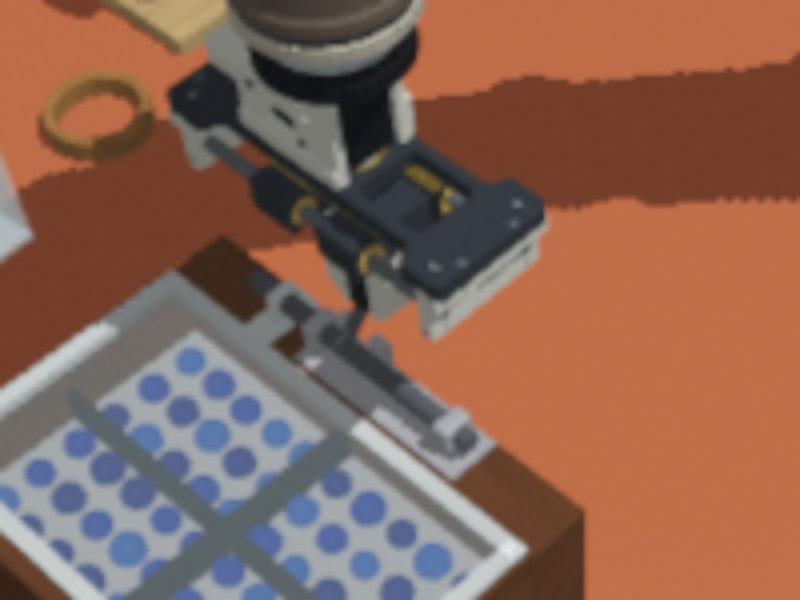

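The crop shows the stem at about (355,320), raised clear of the notch plates and still held between the pads. Now drawing the bolt out.

{"fn": "arm_command", "kwargs": {
  "motion": [
    [10, 0, 0, 8, 0, 0, 0],
    [10, 0, 0, 12, 0, 0, 0],
    [10, 0, 0, 12, 0, 0, 0],
    [10, 0, 0, 12, 0, 0, 0],
    [10, 0, 0, 10, 0, 0, 0]
  ],
  "newtons": 20
}}

```text
clock: 5.52
position: [0.4781, -0.1745, 0.2972]
ee_rot: [-1.194, 1.219, 1.191]
force: [-3.5, -11.9, 4.9]
width: 0.148
```

{"fn": "arm_command", "kwargs": {
  "motion": [
    [10, 0, 0, 2, 0, 0, 0],
    [10, 0, 0, 0, 0, 0, 0],
    [10, 0, 0, 0, 0, 0, 0]
  ]
}}

```text
clock: 5.9
position: [0.478, -0.1744, 0.2973]
ee_rot: [-1.194, 1.221, 1.189]
force: [-3.5, -8.2, 2.9]
width: 0.146
```

{"fn": "arm_command", "kwargs": {
  "motion": [
    [40, 0, 0, -1, 0, 0, 0],
    [40, 0, 0, 0, 0, 0, 0],
    [40, 0, 0, 0, 0, 0, 0],
    [40, 0, 0, 0, 0, 0, 0],
    [40, -5, 0, 0, 0, 0, 0]
  ]
}}

```text
clock: 6.52
position: [0.4777, -0.1739, 0.3016]
ee_rot: [-1.192, 1.22, 1.193]
force: [0.3, -0.1, 0.0]
width: 0.437
```

{"fn": "arm_command", "kwargs": {
  "motion": [
    [40, -30, 0, 0, 0, 0, 0],
    [40, -45, 0, 0, 0, 0, 0],
    [40, -30, 25, 0, 0, 0, 0],
    [40, 0, 50, 0, 0, 0, 0],
    [40, 0, 0, 0, 0, 0, 0]
  ]
}}

```text
clock: 7.15
position: [0.3997, -0.1728, 0.4071]
ee_rot: [-1.19, 1.22, 1.192]
force: [0.8, 0.0, -0.2]
width: 0.434
```

```bash
python3 - <<'E'
from h import *
a=get_image('scene');s=arm.observe();print(s['clock'],s['position'],s['force'],s['width'])
save(a,'e.png')
E
```

```text
7.2 [ 0.40166466 -0.17245676  0.40728397] [ 1.0917422  -1.14665488  0.18770815] 0.43805660214668674
```

View pics/e.png

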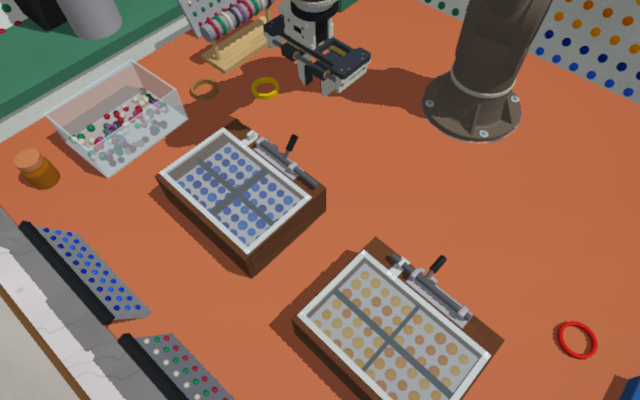

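The handle is now raised at (292,143), and the rod sticks out past its bracket to (317,186). The amber bolt looks unchanged at (438,265). I'll do a quick depth check before handing in.

```bash
python3 - <<'E'
from h import *
a=get_image('scene');P=cloud(a);f=a['frame'].astype(int)
m=(f.max(-1)<70)&(P[...,2]>.115)&(P[...,2]<.17)&(P[...,0]>.42)&(P[...,0]<.51)&(P[...,1]>-.28)&(P[...,1]<-.1)
y=np.median(P[m],0);print(m.sum(),y,'drawn',y[1]+.229)
if y[1]+.229>.047: arm.sign_off();print('signed off')
E
```

```text
93 [ 0.47937855 -0.17213021  0.14104527] drawn 0.056869785023846015
the job is handed in; nothing more can be done
signed off
```

The blue-stone case is unbolted and the job is handed in; the amber case's bolt was left shut. I pinched the blue handle along the rod direction, lifted it about 0.95 rad clear of the notch, and drew the bolt to its stop. I then let go and backed the arm away, at about 7 s on the clock.

- **Blue bolt:** the final depth check put the draw at about 57 mm (good to a few mm). That fits the 55 mm stop and the force felt when the gripper reached it.
- **Amber bolt:** it looked unchanged in the last picture, but I did not measure it. The arm never touched that case.
- **Contact:** the force reading was about zero after release, and the gripper was well clear of both cases.

No check failed or disagreed. The hand-in reports no verdict.

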